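# Flip open the screw box

### The arm

A 7-joint arm with a two-finger parallel gripper is mounted at the origin on a cart in front of the work surface, level with it; the furniture and walls round the work are solid. World frame = base frame: x ahead of the robot, y to its left, z up, the work surface at z = 0. Lengths are in m, angles in rad, forces in N, time in s.
With the tool pointing down it reaches from about 0.425 to 0.925 m from the base axis. Payload 6.8 kg.
Tool frame: the origin (TCP) lies at the very end of the fingers, on their centre line; the grasp point (between the pads) lies 19 mm behind it (r.grip_point_offset is the distance from the TCP to the grasp point, in m); z points along the fingers, y is the line along which they close (so a half turn about z gives the same grasp; the last joint's range is limited). The gripper opens to 85 mm and grips with 20 to 120 N. Pads are 22 mm wide; open, the fingers measure 114 mm over their backs; the gripper's body (76 mm by 85 mm) begins 54 mm behind the grasp point. The pads swing forward as they close: fully open they stand 13 mm farther back than shut.
Start: joints at [-1.263, 0.477, 0.022, 1.555, -0.011, 1.109, -0.083], TCP at [0.273, 0.618, 0.231] pointing down, gripper open.
Joint ranges: [-2.96, 2.96], [-0.34, 2.1], [-1.41, 1.46], [0.24, 2.44], [-1.37, 4.51], [0.17, 1.92], [-2.96, 2.96]. Speed limits (rad/s): [2.39, 2.39, 3.14, 3.14, 3.14, 3.14, 3.14].

### API

Orientations are given as a rotation vector (axis times angle).
In Python, from bench import status, eyes, r gives the robot as it stands.
- The arm moves only by the shell command python3 -m crank 'ROWS' [OPENING] [FORCE]. ROWS is JSON, a list of rows, each a list of 6 numbers: the shift along the tool's x, y, z normalised to -1 to 1, where 1 is 0.02 m, then the turn, a rotation vector about the tool's x, y, z normalised to -1 to 1, where 1 is 45 degrees. A call has 1 to 12 rows; each row shifts and turns the commanded pose from where the row before left it, along the tool's axes as they then stand; what a row does not reach is not made up. A row lasts 1/10 s, in which the tool goes at most 50 mm and 8.59 degrees, less where a joint would pass 70% of its speed; a pose out of reach is approached as far as the arm can. A call with a number of a shift or a turn outside -1 to 1 is refused whole. A call with a gripper value outside its range is refused whole. OPENING is the opening, from 0 (shut) to 1 (fully open), set as the call begins (- or left out, the last holds). The fingers move at their own pace and stop on an object; FORCE is the grip in N (left out, the last holds). Time passes only in rows, so rows that do not move let the fingers close. It gives the time, the measured TCP pose, the force, the opening and the grip force at its end, in the units of the state.
- status.get_obs(): the state, without advancing time (a new reading comes with each control period).
- eyes.grab_frame(name): name is "side" or "top" or "wrist"; returns a dict with "image" (400x640x3 uint8, red, green, blue), "depth" (400x640 float32, m along the optical axis (not along the pixel's ray), 0 where there is no reading), "fovy" (degrees; the focal length in pixels is half the picture's height over the tangent of half this angle, whatever the lens; pixels are square), "cx", "cy" (the principal point, pixels), "world_to_cam" (4x4, takes a point from world to camera coordinates). Camera axes: x right, y up, looking along -z (the intrinsics and any distortion apply to the point x, -y, -z); pixel columns grow to the right and rows downward; lengths in m; the calibration is good to about 2 mm. A picture is of the moment at which its call begins.
- r.hand_in(): hands the job in; it is judged then, once.
The state is a dict: "clock": time; "joints": joint angles; "qvel": joint speeds; "tau": joint torques, N m; "tcp_pos": TCP position; "orientation": TCP orientation; "contact_force": force on the tool from outside, world axes, zero at the start; "moment": the same for the moment, N m; "grip_width": finger opening in m; "gripper_force": force on a finger pad.
Only numpy, scipy, OpenCV 4.12 (cv2) and the standard library are available. Lean on these libraries where they do the work, as an engineer would, in place of code of your own. Each camera call takes 0.05 s, during which the arm holds its last target. There are 200 camera calls.

### The job

The tin of nails stands in front of the wooden screw box. Without gripping or lifting anything, slide the tin along the worktop to the left until it stands wholly past the left end of the box, then put a fingertip under the brass tab and flip the lid gently up and over past upright, so that it stays leaning back open by its own weight. Let go of everything and leave the other things on the worktop where they are.

Things in the scene. Friction and masses are not known exactly. Their poses are not given: they have to be found in the camera images.
- screw_box: small wooden box with hinged lid, 106 x 172 x 60 mm (its x, y, z), fixed to the worktop. Origin: centre of its underside. +x points from the front (the side with the brass tab, facing the robot) to the hinge at the back, +y to its left end as the robot sees it, z up. Ends at y = +86 and -86 mm, lid's front edge at x = -53 mm, lid's top at z = 60 mm
- screw_box_lid (a joint): angle of the lid: 0 shut, growing as the front edge rises and swings back; balance at about 1.5 rad (below that it falls shut, above it falls back by itself), stop at 1.95 rad. Easy hinge along the box's y; lid and tab weigh about 0.1 kg, about 0.6 N at the tab raises it
- hinge (a point): point of the box on the lid's hinge axis, midway along it: in the box's frame x = +55, y = 0, z = +53 mm. The room's bench vice (fixed, 110 mm high) stands just right of the box; keep the gripper clear of it
- tab (a point): middle of the flat underside of the lid's brass tab, 10 mm behind the tab's front edge; z axis square to the lid (up when shut), it turns with the lid. The tab is a 4 mm plate, 30 mm wide along the box's y, jutting 28 mm past the lid's front edge, with an 8 mm round bead along its front. Lid shut: 60 mm above the worktop, box x = -71 mm, nothing below it but the worktop
- nail_tin: open grey tin of nails, round, 74 mm across, 61 mm high, about 0.2 to 0.5 kg, standing loose in front of the box, about 10 to 25 mm in front of the tab. Origin: centre of its underside. It slides on the worktop when pushed low down
- cork: loose cork standing upright near the left end of the box, 24 mm across, 42 mm high; leave alone. Origin: centre of its underside
- block_plane: loose block plane, 46 x 152 x 59 mm, on the left of the worktop; leave alone. Origin: centre of its underside
- spanner: loose small steel spanner lying flat, 21 x 128 x 4 mm, behind the vice; leave alone. Origin: centre of its underside
- jar: loose empty glass jar with a red lid, 62 mm across, 86 mm high, on the left behind the box; leave alone. Origin: centre of its underside
- tumbler: loose empty drinking glass, 81 mm across, 103 mm high, behind the vice on the right; leave alone. Origin: centre of its underside
There are look-alikes about, which are no part of the job. What is shaped like the nail_tin but blue is not meant.

How it is judged:
On the way, in this order (a step that is already met when the one before it is completed fails the run):
1. the tin has been slid wholly past the left end of the box, the lid still shut (y of nail_tin in the frame of screw_box above 0.115 m and value of joint screw_box_lid below 0.15 rad), for 0.2 s.
2. the lid has been brought past upright (value of joint screw_box_lid above 1.6 rad), for 0.2 s.
At the end, for the whole second after the job is handed in: The lid leans back at rest against its stop (over 1.8 rad of 1.95), and the tin stands at rest, upright on the worktop, with its centre more than 115 mm to the left of the box's middle (past the end of the box, to within 8 mm) (value of joint screw_box_lid above 1.8 rad and velocity of joint screw_box_lid below 0.1 rad/s and y of nail_tin in the frame of screw_box above 0.115 m and angle between nail_tin's own z axis and vertical below 0.1 rad and height (world z) of nail_tin between -0.006 and 0.006 m and linear speed of nail_tin below 0.02 m/s); the robot touches nothing.
It fails at once if the tin is lifted off the worktop, falls off or is tipped (height (world z) of nail_tin above 0.015 m or height (world z) of nail_tin below -0.02 m or angle between nail_tin's own z axis and vertical above 0.3 rad).
It fails at once if the fingers squeeze or push the tin or the box and its lid with more than 15 N (contact force between the fingers and nail_tin above 15 N or contact force between the fingers and screw_box above 15 N).
It fails at once if another thing on the worktop is moved by more than 30 mm (distance of any of cork, block_plane, spanner, jar, tumbler from where it was at the start of the episode above 0.03 m).
It also fails if it takes over 67 s, if anything falls off the work surface, if the arm or the gripper's body presses on something with over 40 N, if the wrist force passes 120 N, or if a joint passes its speed limit or range.

## Working session

There is one attempt and no reset: what is moved stays moved. The work goes in short steps, Python scripts to look and compute and a shell command to move; the robot and the scene stay as the last step left them, time stands still between calls to the robot, and variables do not carry over. Pictures are saved under pics/ and viewed, at most 10 in all, crops included, and the job is handed in when it is done.

```bash
mkdir -p pics; ls; cat > h.py <<'E'
import numpy as np, cv2
from bench import status, eyes, r
def grab(n):
    f=eyes.grab_frame(n); cv2.imwrite(f'pics/{n}_{status.get_obs()["clock"]:.2f}.png',f["image"][...,::-1]); return f
def pts(f):
    d=f["depth"]; h,w=d.shape; fl=h/2/np.tan(np.radians(f["fovy"])/2)
    v,u=np.mgrid[:h,:w]
    P=np.stack([(u-f["cx"])/fl*d,-(v-f["cy"])/fl*d,-d,np.ones_like(d)],-1)
    return (P@np.linalg.inv(f["world_to_cam"]).T)[...,:3]
E
python3 - <<'E'
from h import *
for n in("top","side"):
    f=grab(n); print({k:f[k] for k in("fovy","cx","cy")},[k for k in f]); print(np.round(f["world_to_cam"],3)); np.savez(f'{n}.npz',**{k:f[k] for k in f if not isinstance(f[k],str)})
print(status.get_obs())
E
ls pics
```

```text
pics
{'fovy': 48.39784794378194, 'cx': 324.23093369403637, 'cy': 198.83671507211773} ['image', 'depth', 'fovy', 'cx', 'cy', 'world_to_cam']
[[ 0.08  -0.997  0.01   0.295]
 [ 0.898  0.077  0.433 -0.533]
 [-0.433 -0.026  0.901 -1.221]
 [ 0.     0.     0.     1.   ]]
{'fovy': 56.39904551691465, 'cx': 313.36404646198815, 'cy': 202.57892088444453} ['image', 'depth', 'fovy', 'cx', 'cy', 'world_to_cam']
[[-0.099 -0.995 -0.018  0.407]
 [ 0.377 -0.054  0.925 -0.27 ]
 [-0.921  0.085  0.38  -0.529]
 [ 0.     0.     0.     1.   ]]
{'clock': 0.1, 'joints': array([-1.26311337,  0.47772044,  0.02234624,  1.55634888, -0.0115094 ,
        1.10927523, -0.08308972]), 'qvel': array([-5.86106509e-04, -4.66679420e-04, -2.04961462e-04, -5.65031061e-04,
       -4.96347676e-05,  2.63166081e-04,  1.29305921e-04]), 'tau': array([ 4.13163478e-03, -5.97761786e+01,  1.61379945e+00, -2.81954938e+01,
        1.28061921e-02,  5.01056638e-03, -6.71580381e-06]), 'tcp_pos': array([0.27243352, 0.61700556, 0.23042254]), 'orientation': array([-6.48333983e-01, -3.07373445e+00,  2.52570318e-03]), 'contact_force': array([-0.03058325, -0.07037906, -0.34551258]), 'moment': array([-0.01567971,  0.01885922, -0.03618917]), 'gripper_force': 0.0, 'grip_width': 0.08548606017696694}
side_0.10.png
top_0.05.png
```

View pics/top_0.05.png

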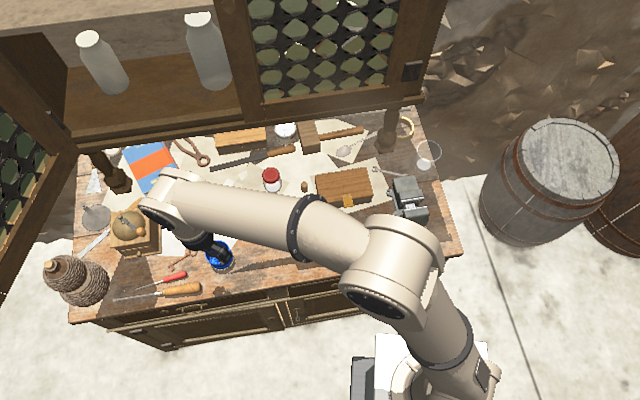

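View pics/side_0.10.png

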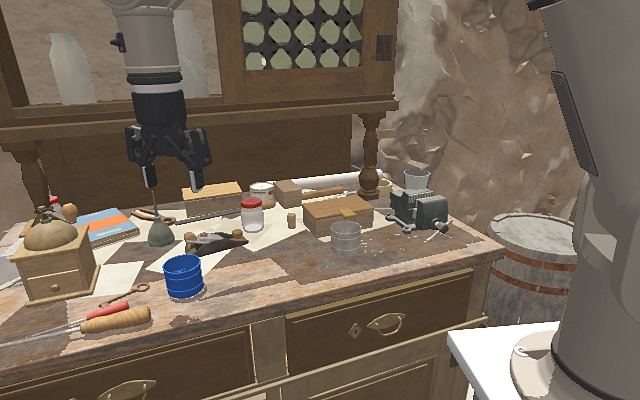

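Side view: the grey tin is at (346,235), in front of the box (338,215) with its tab at (347,212). The cork is at (291,220), the plane at (217,242), the jar at (251,215) and the vice at (418,212). Things that could be taken for the tin are the blue tin (183,277) and the white tin (262,192). I choose the grey one at (346,235), which stands in front of the tab.

```bash
python3 - <<'E'
from h import *
im=cv2.imread('pics/side_0.10.png')
cv2.imwrite('pics/crop1.png',cv2.resize(im[175:275,180:460],None,fx=2.8,fy=2.8,interpolation=cv2.INTER_CUBIC))
for n,roi in (("side",(180,270,290,400)),("top",(160,215,305,390))):
    f=dict(np.load(n+'.npz')); P=pts(f); 
    r0,r1,c0,c1=roi; Q=P[r0:r1,c0:c1]; I=f["image"][r0:r1,c0:c1]
    hsv=cv2.cvtColor(I,cv2.COLOR_RGB2HSV)
    wood=(hsv[...,0]<25)&(hsv[...,1]>80)&(Q[...,2]>.050)&(Q[...,2]<.068)
    k,lab,st,_=cv2.connectedComponentsWithStats(wood.astype(np.uint8)); j=1+np.argmax(st[1:,4])
    q=Q[lab==j]; print(n,len(q),"z",np.percentile(q[:,2],[5,50,95]),cv2.minAreaRect(q[:,:2].astype(np.float32)*1000), cv2.boxPoints(cv2.minAreaRect(q[:,:2].astype(np.float32)*1000)).round().tolist())
    br=(hsv[...,0]<28)&(hsv[...,0]>14)&(hsv[...,1]>150)&(hsv[...,2]>130)&(Q[...,2]>.045)
    print("brass",br.sum(),np.median(Q[br],0) if br.any() else 0)
    grey=(hsv[...,1]<50)&(Q[...,2]>.012)&(Q[...,2]<.066)
    k,lab,st,_=cv2.connectedComponentsWithStats(grey.astype(np.uint8))
    for j in range(1,k):
        if st[j,4]>60:
            q=Q[lab==j]; print("grey",st[j],q.min(0).round(3),q.max(0).round(3),[np.round(x,3) for x in cv2.minEnclosingCircle(q[:,:2].astype(np.float32))])
# others
f=dict(np.load('side.npz'));P=pts(f)
for nm,(u,v) in dict(cork=(291,216),jar=(251,215),plane=(217,242),vice=(418,212),viceL=(393,215),blue=(183,285)).items(): print(nm,P[v,u].round(3))
E
```

```text
side 1127 z [0.05490139 0.06016651 0.06393789] ((577.2567138671875, 278.72247314453125), (134.62586975097656, 174.1893768310547), 14.95724868774414) [[490.0, 345.0], [535.0, 177.0], [665.0, 212.0], [620.0, 380.0]]
brass 6 [0.51092951 0.26902459 0.06243158]
grey [  1   0  68   8 330] [0.813 0.154 0.012] [0.919 0.4   0.06 ] [array([0.865, 0.276]), np.float64(0.132)]
grey [ 95  18  15  21 146] [0.57  0.108 0.012] [0.619 0.141 0.066] [array([0.595, 0.12 ]), np.float64(0.025)]
grey [ 40  41  32  32 860] [0.415 0.232 0.012] [0.551 0.321 0.062] [array([0.485, 0.268]), np.float64(0.075)]
top 1537 z [0.05709488 0.06173521 0.06612176] ((577.642578125, 278.0753479003906), (133.2958526611328, 172.14828491210938), 15.018030166625977) [[491.0, 344.0], [536.0, 178.0], [664.0, 212.0], [620.0, 378.0]]
brass 123 [0.53563633 0.26739386 0.06501947]
cork [0.584 0.411 0.038]
jar [0.568 0.517 0.055]
plane [0.482 0.597 0.026]
vice [0.485 0.094 0.074]
viceL [0.609 0.117 0.012]
blue [0.298 0.637 0.032]
```

View pics/crop1.png

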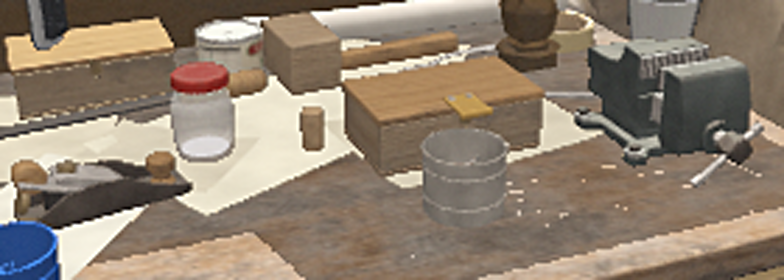

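The crop confirms the open grey tin directly in front of the brass tab, with the plane, jar and cork to its left and the vice to the right. Next I fit the tin's circle and check for kinematics helpers.

```bash
cat >> h.py <<'E'
B=np.array([.591,.282]); a=np.radians(15); EX=np.array([np.cos(a),np.sin(a)]); EY=np.array([-EX[1],EX[0]])
def tobox(p): d=np.asarray(p)[...,:2]-B; return np.stack([d@EX,d@EY],-1)
E
python3 - <<'E'
from h import *
f=dict(np.load('side.npz')); P=pts(f); Q=P[210:262,320:372].reshape(-1,3); hsv=cv2.cvtColor(f["image"],cv2.COLOR_RGB2HSV)[210:262,320:372].reshape(-1,3)
b=tobox(Q); m=(Q[:,2]>.015)&(Q[:,2]<.066)&(hsv[:,1]<60)&(b[:,0]<-90)
q=Q[m]; print(m.sum())
from scipy.optimize import least_squares
s=least_squares(lambda p:np.hypot(*(q[:,:2]-p).T)-.037,q[:,:2].mean(0),loss='soft_l1',f_scale=.003)
print("tin",s.x.round(4),tobox(s.x).round(4),"res",np.median(abs(s.fun)), q.max(0),q.min(0))
fl=200/np.tan(np.radians(f["fovy"])/2)
print([x for x in dir(r) if x[0]!='_'])
C=P[195:245,375:460].reshape(-1,3); C=C[(C[:,2]>.02)&(C[:,0]<.75)]; bb=tobox(C); print("vice max y",np.percentile(bb[:,1],[90,98]),"x",np.percentile(bb[:,0],[2,98]))
f=dict(np.load('top.npz'));P=pts(f);C=P[175:225,385:440].reshape(-1,3);C=C[(C[:,2]>.08)&(C[:,2]<.13)];bb=tobox(C);print("vice top",np.percentile(bb,[3,97],axis=0))
o=status.get_obs(); print(o["tcp_pos"])
E
```

```text
0<stdin>:6: RuntimeWarning: Mean of empty slice.
  ret = um.true_divide(
Traceback (most recent call last):
ValueError: Initial guess is outside of provided bounds
```

Units: box-frame metres are right, but my threshold was in mm.

```bash
python3 - <<'E'
from h import *
f=dict(np.load('side.npz')); P=pts(f); Q=P[210:262,320:372].reshape(-1,3); hsv=cv2.cvtColor(f["image"],cv2.COLOR_RGB2HSV)[210:262,320:372].reshape(-1,3)
b=tobox(Q); m=(Q[:,2]>.015)&(Q[:,2]<.066)&(hsv[:,1]<60)&(b[:,0]<-.09)
q=Q[m]; print(m.sum())
from scipy.optimize import least_squares
s=least_squares(lambda p:np.hypot(*(q[:,:2]-p).T)-.037,q[:,:2].mean(0)+[.02,.0],loss='soft_l1',f_scale=.003)
print("tin",s.x.round(4),tobox(s.x).round(4),"res",np.median(abs(s.fun)), q.max(0),q.min(0))
print([x for x in dir(r) if x[0]!='_'])
C=P[195:245,375:460].reshape(-1,3); C=C[(C[:,2]>.02)&(C[:,0]<.75)]; bb=tobox(C); print("vice max y",np.percentile(bb[:,1],[90,98]),"x",np.percentile(bb[:,0],[2,98]))
f=dict(np.load('top.npz'));P=pts(f);C=P[175:225,385:440].reshape(-1,3);C=C[(C[:,2]>.08)&(C[:,2]<.13)];bb=tobox(C);print("vice top",np.percentile(bb,[3,97],axis=0))
t=s.x-.085*EY; o=status.get_obs(); print("start",t,"shift",t-o["tcp_pos"][:2])
E
```

```text
824
tin [0.454  0.2844] [-0.1317  0.0377] res 0.0012389016337428435 [0.49294335 0.32064903 0.06194438] [0.4146569  0.24788442 0.01535928]
['Unreachable', 'grip_point_offset', 'hand_in']
vice max y [-0.1541299  -0.15247377] x [-0.21303957 -0.02887334]
vice top [[-0.16982715 -0.2252184 ]
 [-0.01984596 -0.15486162]]
start [0.47599111 0.20226341] shift [ 0.20355759 -0.41474215]
```

```bash
python3 -m crank '[[-0.96,-0.8,0,0,0,0],[-0.96,-0.8,0,0,0,0],[-0.96,-0.8,0,0,0,0],[-0.96,-0.8,0,0,0,0],[-0.96,-0.8,0,0,0,0],[-0.96,-0.8,0,0,0,0],[-0.96,-0.8,0,0,0,0],[-0.96,-0.8,0,0,0,0],[-0.96,-0.8,0,0,0,0],[-0.96,-0.8,0,0,0,0],[-0.96,-0.8,0,0,0,0],[-0.96,-0.8,0,0,0,0]]' 0.5
python3 -m crank '[[-0.96,-0.8,0,0,0,0],[-0.96,-0.8,0,0,0,0],[-0.96,-0.8,0,0,0,0],[-0.96,-0.8,0,0,0,0],[-0.96,-0.8,0,0,0,0],[-0.96,-0.8,0,0,0,0],[0,0,0,0,0,0.17],[0,0,0,0,0,0.17],[0,0,0,0,0,0.17],[0,0,0,0,0,0.17],[0,0,0,0,0,0.17],[0,0,0,0,0,0.17]]'
cat >> h.py <<'E'
from scipy.spatial.transform import Rotation as Ro
def state():
    o=status.get_obs(); R=Ro.from_rotvec(o["orientation"]).as_matrix()
    print("t",o["clock"],"tcp",o["tcp_pos"].round(4),"box",tobox(o["tcp_pos"]).round(4),"F",o["contact_force"].round(2),"w",o["grip_width"],"q",o["joints"].round(3))
    print("axes in box (cols x,y,z):\n",(np.array([[*EX,0],[*EY,0],[0,0,1]])@R).round(3)); return o,R
E
python3 -c "
from h import *
state()"
```

```text
clock: 1.3
tcp_pos: [0.406, 0.3476, 0.231]
orientation: [-0.648, -3.074, 0.001]
contact_force: [0.7, 0.9, -0.4]
grip_width: 0.0428
gripper_force: 0.0
clock: 2.5
tcp_pos: [0.4721, 0.2143, 0.231]
orientation: [-1.803, -2.573, 0.001]
contact_force: [-0.4, 0.9, -0.2]
grip_width: 0.0426
gripper_force: 0.0
t 2.5 tcp [0.4721 0.2143 0.231 ] box [-0.1323 -0.0347] F [-0.42  0.89 -0.18] w 0.04261634226528734 q [-0.811  0.221  0.309  1.943 -0.08   0.99  -0.116]
axes in box (cols x,y,z):
 [[-0.086  0.996 -0.001]
 [ 0.996  0.086 -0.   ]
 [-0.    -0.001 -1.   ]]
```

```bash
python3 -m crank '[[0,0,0.9,0,0,0.11],[0,0,0.9,0,0,0],[0,0,0.9,0,0,0],[0,0,0.9,0,0,0],[0,0,0.9,0,0,0],[0,0,0.9,0,0,0],[0,0,0.9,0,0,0],[0,0,0.9,0,0,0],[0,0,0.9,0,0,0],[0,0,0.9,0,0,0],[0,0,0.9,0,0,0],[0,0,0.8,0,0,0]]'
python3 -c "
from h import *
state(); grab('wrist')
f=grab('side')"; ls pics
```

```text
clock: 3.7
tcp_pos: [0.4721, 0.2143, 0.0162]
orientation: [-1.905, -2.498, 0.001]
contact_force: [0.5, 0.6, -0.3]
grip_width: 0.0427
gripper_force: 0.0
t 3.7 tcp [0.4721 0.2143 0.0162] box [-0.1324 -0.0346] F [ 0.52  0.57 -0.26] w 0.04272336422830648 q [-0.722  0.551  0.221  2.089 -0.231  0.525 -0.065]
axes in box (cols x,y,z):
 [[-0.006  1.    -0.001]
 [ 1.     0.006 -0.   ]
 [-0.    -0.001 -1.   ]]
crop1.png
side_0.10.png
side_3.80.png
top_0.05.png
wrist_3.75.png
```

View pics/side_3.80.png

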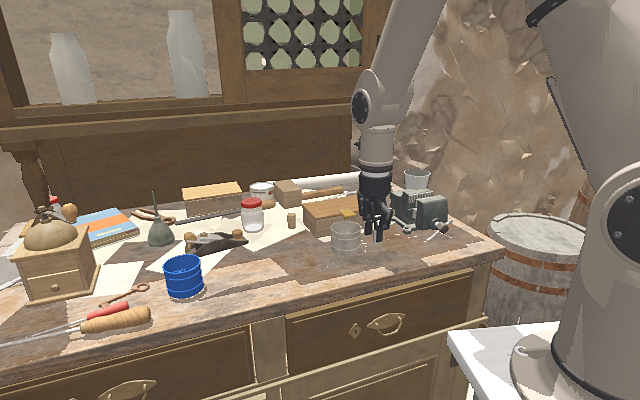

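The side view shows the fingers at (377,235), just right of the tin at (346,236) and clear of the vice. Now I push left gently.

```bash
python3 -m crank '[[0.3,0,0,0,0,0],[0.3,0,0,0,0,0],[0.3,0,0,0,0,0],[0.25,0,0,0,0,0],[0.2,0,0,0,0,0],[0.2,0,0,0,0,0],[0.2,0,0,0,0,0],[0.2,0,0,0,0,0],[0.25,0,0,0,0,0],[0.3,0,0,0,0,0]]'
python3 -c "
from h import *
state()"
```

```text
clock: 4.8
tcp_pos: [0.4594, 0.2621, 0.0173]
orientation: [1.907, 2.496, -0.001]
contact_force: [1.5, -3.4, 2.5]
grip_width: 0.0431
gripper_force: 2.0
t 4.8 tcp [0.4594 0.2621 0.0173] box [-0.1322  0.0148] F [ 1.54 -3.38  2.48] w 0.043082306161143835 q [-0.817  0.561  0.229  2.066 -0.235  0.54  -0.154]
axes in box (cols x,y,z):
 [[-0.004  1.    -0.   ]
 [ 1.     0.004 -0.001]
 [-0.001 -0.    -1.   ]]
```

```bash
python3 -m crank '[[0.3,0,0,0,0,0],[0.3,0,0,0,0,0],[0.3,0,0,0,0,0],[0.3,0,0,0,0,0],[0.3,0,0,0,0,0],[0.3,0,0,0,0,0],[0.3,0,0,0,0,0],[0.3,0,0,0,0,0],[0.3,0,0,0,0,0],[0.3,0,0,0,0,0],[0.3,0,0,0,0,0],[0.3,0,0,0,0,0]]'
python3 -m crank '[[0.3,0,0,0,0,0],[0.3,0,0,0,0,0],[0.2,0,0,0,0,0],[0.1,0,0,0,0,0],[0.0,0,0,0,0,0],[0.0,0,0,0,0,0],[0.0,0,0,0,0,0]]'
python3 -c "
from h import *
state(); f=grab('side'); P=pts(f); hsv=cv2.cvtColor(f['image'],cv2.COLOR_RGB2HSV); b=tobox(P)
m=(P[...,2]>.015)&(P[...,2]<.066)&(hsv[...,1]<60)&(b[...,0]<-.09)&(b[...,0]>-.2)&(b[...,1]>.10)&(b[...,1]<.2)
q=P[m]; print(len(q))
from scipy.optimize import least_squares
s=least_squares(lambda p:np.hypot(*(q[:,:2]-p).T)-.037,q[:,:2].mean(0)+[.02,0],loss='soft_l1',f_scale=.003)
print('tin',s.x,tobox(s.x),np.median(abs(s.fun)),q[:,2].max())"
```

```text
clock: 6.0
tcp_pos: [0.44, 0.3326, 0.0173]
orientation: [-1.905, -2.498, 0.0]
contact_force: [1.1, -4.9, 3.1]
grip_width: 0.0428
gripper_force: 2.2
clock: 6.7
tcp_pos: [0.4352, 0.3501, 0.0173]
orientation: [-1.904, -2.498, -0.001]
contact_force: [0.4, 0.3, 0.3]
grip_width: 0.0423
gripper_force: 0.5
t 6.7 tcp [0.4352 0.3501 0.0173] box [-0.1329  0.1061] F [0.39 0.3  0.31] w 0.042338745559796526 q [-0.972  0.594  0.237  1.997 -0.245  0.577 -0.3  ]
axes in box (cols x,y,z):
 [[-0.006  1.     0.   ]
 [ 1.     0.006  0.001]
 [ 0.001  0.    -1.   ]]
1033
tin [0.42440218 0.38638448] [-0.13390445  0.14394636] 0.0016332063052861973 0.06587710881177783
```

```bash
python3 -m crank '[[-0.5,0,0,0,0,0],[-1,0,0,0,0,0],[-1,0,0,0,0,0],[0,0,-1,0,0,0],[0,0,-1,0,0,0],[0,0,-1,0,0,0],[0,0,-1,0,0,0],[0,0,-1,0,0,0],[0,0,-1,0,0,0],[-1,0,0,0,0,0],[-1,0,0,0,0,0],[-0.8,0,0,0,0,0]]' 
python3 -m crank '[[0,0,0,0,0,0.18],[0,0,0,0,0,0.18],[0,0,0,0,0,0.18],[0,0,0,0,0,0.18],[0,0,0,0,0,0.18],[0,0,0,0,0,0.18],[0,0,0,0,0,0.18],[0,0,0,0,0,0.18],[0,0,0,0,0,0.18],[0,0,0,0,0,0.18],[0,0,0,0,0,0.19],[0,0,0,0,0,0]]' 0
python3 -m crank '[[0,0,0,0,0.18,0],[0,0,0,0,0.18,0],[0,0,0,0,0.18,0],[0,0,0,0,0.18,0],[0,0,0,0,0.18,0],[0,0,0,0,0,0]]'
python3 -c "
from h import *
state()"
```

```text
clock: 7.95
tcp_pos: [0.4636, 0.2456, 0.1373]
orientation: [-1.906, -2.497, -0.0]
contact_force: [0.8, -0.3, 0.4]
grip_width: 0.0428
gripper_force: 0.0
clock: 9.15
tcp_pos: [0.4633, 0.2468, 0.1369]
orientation: [3.112, 0.429, -0.001]
contact_force: [-0.1, -0.8, 0.7]
grip_width: 0.0003
gripper_force: 0.0
clock: 9.75
tcp_pos: [0.452, 0.2517, 0.1319]
orientation: [-2.964, -0.422, -0.661]
contact_force: [0.7, -0.6, 0.3]
grip_width: 0.0004
gripper_force: 0.0
t 9.75 tcp [0.452  0.2517 0.1319] box [-0.1421  0.0067] F [ 0.68 -0.56  0.3 ] w 0.0004414719824468565 q [-1.581  0.328  1.     2.382 -0.7    0.199 -1.29 ]
axes in box (cols x,y,z):
 [[ 0.904  0.024  0.426]
 [ 0.016 -1.     0.023]
 [ 0.427 -0.014 -0.904]]
```

```bash
cat >> h.py <<'E'
W2B=np.array([[*EX,0],[*EY,0],[0,0,1]])
def target(az,tilt):
    az,t=np.radians([az,tilt]); h=np.array([np.sin(az),-np.cos(az)]); s,c=np.sin(t),np.cos(t)
    z=np.r_[h*s,-c]; y=np.r_[h*c,s]; return np.stack([np.cross(y,z),y,z],1)
def plan(az,tilt):
    o,R=state(); w=Ro.from_matrix((W2B@R).T@target(az,tilt)).as_rotvec()/np.radians(45)
    n=int(np.ceil(np.linalg.norm(w)*45/8)); print("rel units",w.round(3),"rows",n,"per row",(w/n).round(4))
E
python3 -c "
from h import *
plan(30,42)"
```

```text
t 9.75 tcp [0.452  0.2517 0.1319] box [-0.1421  0.0067] F [ 0.68 -0.56  0.3 ] w 0.0004414719824468565 q [-1.581  0.328  1.     2.382 -0.7    0.199 -1.29 ]
axes in box (cols x,y,z):
 [[ 0.904  0.024  0.426]
 [ 0.016 -1.     0.023]
 [ 0.427 -0.014 -0.904]]
rel units [-0.776 -0.296 -0.799] rows 7 per row [-0.1108 -0.0424 -0.1141]
```

```bash
python3 -m crank '[[0.8,0,0,0,0,0],[0.8,0,0,0,0,0],[0,0,0,-0.11,-0.042,-0.114],[0,0,0,-0.11,-0.042,-0.114],[0,0,0,-0.11,-0.042,-0.114],[0,0,0,-0.11,-0.042,-0.114],[0,0,0,-0.11,-0.042,-0.114],[0,0,0,-0.11,-0.042,-0.114],[0,0,0,-0.11,-0.042,-0.114],[0,0,0,0,0,0]]'
python3 -c "
from h import *
plan(30,42)"
```

```text
clock: 10.75
tcp_pos: [0.4817, 0.2616, 0.1447]
orientation: [2.25, 0.939, 0.359]
contact_force: [0.3, -0.7, -0.5]
grip_width: -0.0001
gripper_force: 0.0
t 10.75 tcp [0.4817 0.2616 0.1447] box [-0.1109  0.0086] F [ 0.26 -0.68 -0.48] w -9.213210630468405e-05 q [-1.86   0.958  1.263  2.088 -0.259  0.667 -1.367]
axes in box (cols x,y,z):
 [[ 0.864  0.375  0.337]
 [ 0.504 -0.64  -0.58 ]
 [-0.002  0.671 -0.742]]
rel units [ 0.003 -0.002  0.006] rows 1 per row [ 0.0026 -0.0021  0.0057]
```

```bash
python3 -c "
from h import *
f=grab('side'); cv2.imwrite('pics/s2.png',cv2.hconcat([f['image'][:,:,::-1][:,150:550],cv2.resize(grab('top')['image'][120:320,200:400,::-1],(400,400))]))"
```

```text
(no output)
```

View pics/s2.png

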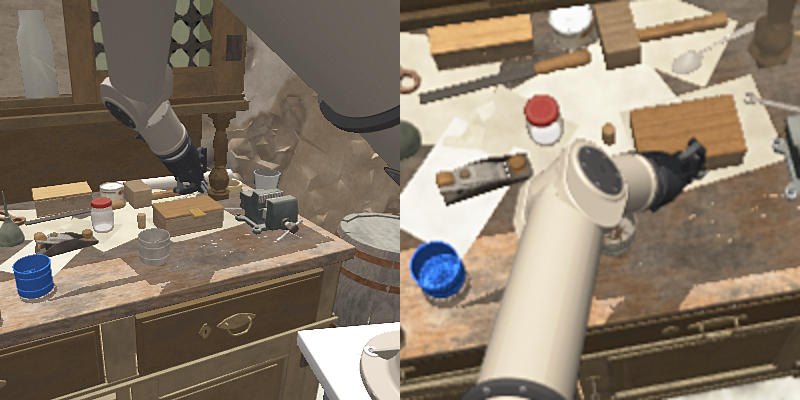

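The left panel shows the tin at (155,247), standing clear beyond the left end of the box, and the tab at (197,211). The right panel shows the hand tilted from the front left, clear of the lid. Next I go down in front of the tab.

```bash
python3 -m crank '[[0.036,-0.65,0.7,0,0,0],[0.036,-0.65,0.7,0,0,0],[0.036,-0.65,0.7,0,0,0],[0.036,-0.65,0.7,0,0,0],[0.036,-0.65,0.7,0,0,0],[0.036,-0.65,0.7,0,0,0],[0,0,0,0,0,0]]'
python3 -c "
from h import *
state()
grab('wrist'); f=grab('side'); cv2.imwrite('pics/s3.png',cv2.resize(f['image'][150:270,270:450,::-1],None,fx=4,fy=4,interpolation=cv2.INTER_CUBIC))"
```

```text
clock: 11.55
tcp_pos: [0.4827, 0.2634, 0.031]
orientation: [2.264, 0.929, 0.359]
contact_force: [-0.4, -0.3, 0.4]
grip_width: 0.0
gripper_force: 0.0
t 11.55 tcp [0.4827 0.2634 0.031 ] box [-0.1094  0.0101] F [-0.43 -0.32  0.36] w 3.9182838087071664e-05 q [-1.762  1.094  1.066  2.101 -0.379  0.509 -1.423]
axes in box (cols x,y,z):
 [[ 0.868  0.368  0.332]
 [ 0.496 -0.651 -0.575]
 [ 0.004  0.664 -0.748]]
```

View pics/s3.png

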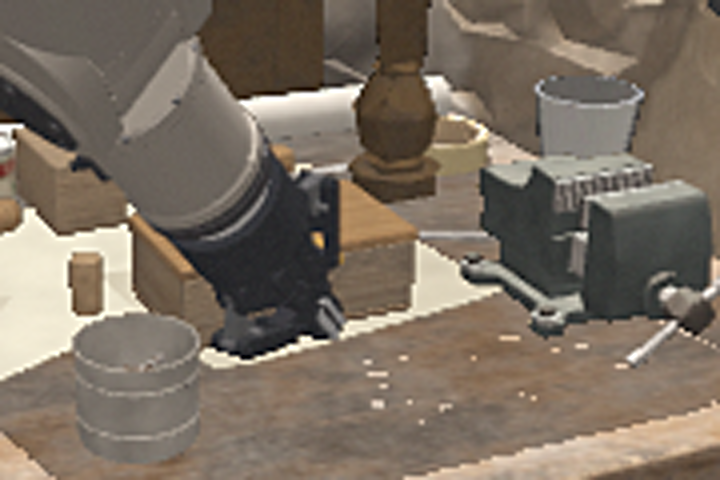

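The crop shows the fingertip at (330,320) in front of the box below the lid, with the tin at (138,385) untouched. Next I slide under the tab.

```bash
python3 -m crank '[[0.265,0.074,0.067,0,0,0],[0.265,0.074,0.067,0,0,0],[0.265,0.074,0.067,0,0,0],[0.265,0.074,0.067,0,0,0],[0.265,0.074,0.067,0,0,0],[0.265,0.074,0.067,0,0,0],[0,0,0,0,0,0]]'
python3 -c "
from h import *
o,R=state()
M=(W2B@R).T/.02
for v in np.eye(3)*.01: print('10mm',v,(M@v).round(3))
f=grab('side');cv2.imwrite('pics/s4.png',cv2.resize(f['image'][150:270,270:450,::-1],None,fx=4,fy=4,interpolation=cv2.INTER_CUBIC))"
```

```text
clock: 12.35
tcp_pos: [0.515, 0.2793, 0.0319]
orientation: [2.261, 0.932, 0.363]
contact_force: [1.7, -1.5, -0.5]
grip_width: -0.0001
gripper_force: 0.0
t 12.35 tcp [0.515  0.2793 0.0319] box [-0.0741  0.0171] F [ 1.69 -1.55 -0.47] w -5.486917584080364e-05 q [-1.711  1.112  1.066  2.026 -0.371  0.536 -1.41 ]
axes in box (cols x,y,z):
 [[ 0.867  0.369  0.336]
 [ 0.499 -0.649 -0.575]
 [ 0.006  0.666 -0.746]]
10mm [0.01 0.   0.  ] [0.433 0.184 0.168]
10mm [0.   0.01 0.  ] [ 0.249 -0.324 -0.288]
10mm [0.   0.   0.01] [ 0.003  0.333 -0.373]
```

View pics/s4.png

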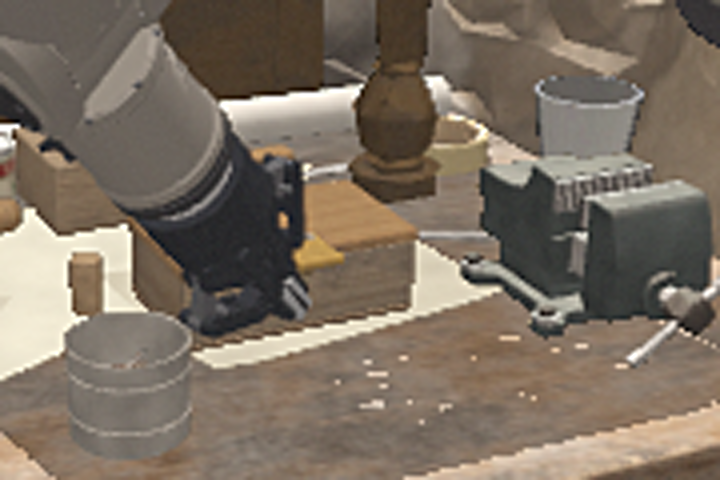

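The tip at (298,298) is below the tab (325,255) and overlaps its left part, and the tin is still upright. I shift 7 mm further right under the tab and start lifting along the arc.

```bash
python3 -m crank '[[-0.087,0.114,0.1,0,0,0],[-0.087,0.114,0.1,0,0,0],[0.047,0.207,-0.193,0,0,0],[0.047,0.207,-0.193,0,0,0],[0.047,0.207,-0.193,0,0,0],[0.047,0.207,-0.193,0,0,0],[0.047,0.207,-0.193,0,0,0],[0.047,0.207,-0.193,0,0,0]]'
python3 -c "
from h import *
o,R=state()
f=grab('side');cv2.imwrite('pics/s5.png',cv2.resize(f['image'][150:270,270:450,::-1],None,fx=4,fy=4,interpolation=cv2.INTER_CUBIC))"
```

```text
clock: 13.2
tcp_pos: [0.5221, 0.274, 0.0662]
orientation: [2.262, 0.932, 0.362]
contact_force: [0.6, 0.2, 0.3]
grip_width: 0.0002
gripper_force: 0.3
t 13.2 tcp [0.5221 0.274  0.0662] box [-0.0687  0.0101] F [0.64 0.15 0.33] w 0.00016778784750585746 q [-1.717  1.066  1.115  2.025 -0.339  0.57  -1.383]
axes in box (cols x,y,z):
 [[ 0.867  0.369  0.335]
 [ 0.499 -0.649 -0.575]
 [ 0.005  0.666 -0.746]]
```

View pics/s5.png

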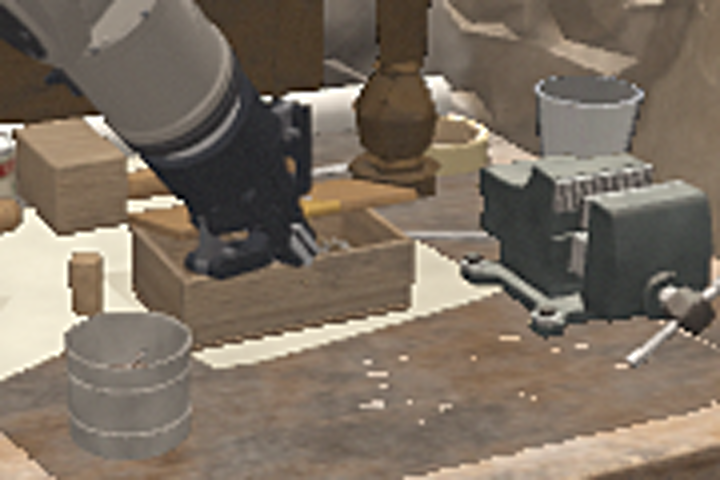

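The lid is rising with the tab at (322,207), and the tin is steady at (130,383). I continue the arc.

```bash
python3 -m crank '[[0.109,0.219,-0.152,0,0,0],[0.109,0.219,-0.152,0,0,0],[0.109,0.219,-0.152,0,0,0],[0.109,0.219,-0.152,0,0,0],[0.109,0.219,-0.152,0,0,0],[0.109,0.219,-0.152,0,0,0],[0.163,0.214,-0.1,0,0,0],[0.163,0.214,-0.1,0,0,0],[0.163,0.214,-0.1,0,0,0],[0.163,0.214,-0.1,0,0,0],[0.163,0.214,-0.1,0,0,0],[0.163,0.214,-0.1,0,0,0]]'
python3 -c "
from h import *
o,R=state()
f=grab('side');cv2.imwrite('pics/s6.png',cv2.resize(f['image'][110:270,260:460,::-1],None,fx=3.6,fy=3.6,interpolation=cv2.INTER_CUBIC))"
```

```text
clock: 14.45
tcp_pos: [0.5582, 0.2834, 0.1232]
orientation: [2.261, 0.932, 0.362]
contact_force: [-0.3, 0.6, 0.1]
grip_width: 0.0002
gripper_force: 0.3
t 14.45 tcp [0.5582 0.2834 0.1232] box [-0.0313  0.0099] F [-0.27  0.63  0.09] w 0.00020601699023373307 q [-1.684  1.013  1.183  1.938 -0.286  0.666 -1.34 ]
axes in box (cols x,y,z):
 [[ 0.867  0.369  0.335]
 [ 0.498 -0.649 -0.575]
 [ 0.005  0.666 -0.746]]
```

View pics/s6.png

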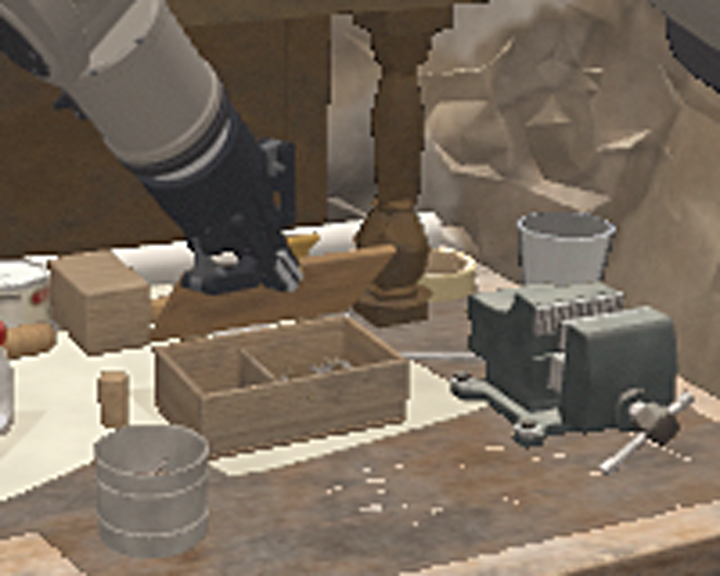

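The lid stands at about 45–55° with its tab at (305,243), still held by the finger. I carry on past upright, slowly.

```bash
python3 -m crank '[[0.207,0.196,-0.041,0,0,0],[0.207,0.196,-0.041,0,0,0],[0.207,0.196,-0.041,0,0,0],[0.207,0.196,-0.041,0,0,0],[0.207,0.196,-0.041,0,0,0],[0.207,0.196,-0.041,0,0,0],[0.235,0.163,0.02,0,0,0],[0.235,0.163,0.02,0,0,0],[0.235,0.163,0.02,0,0,0],[0.235,0.163,0.02,0,0,0],[0.235,0.163,0.02,0,0,0],[0.235,0.163,0.02,0,0,0]]'
python3 -m crank '[[0.2,0.096,0.064,0,0,0],[0.2,0.096,0.064,0,0,0],[0.2,0.096,0.064,0,0,0],[0.2,0.096,0.064,0,0,0],[0.2,0.096,0.064,0,0,0],[0.2,0.096,0.064,0,0,0],[0.2,0.096,0.064,0,0,0],[0.2,0.096,0.064,0,0,0],[0.2,0.076,0.1,0,0,0],[0.2,0.076,0.1,0,0,0],[0,0,0,0,0,0],[0,0,0,0,0,0]]'
python3 -c "
from h import *
o,R=state()
f=grab('side');cv2.imwrite('pics/s7.png',cv2.resize(f['image'][110:270,260:460,::-1],None,fx=3.6,fy=3.6,interpolation=cv2.INTER_CUBIC))"
```

```text
clock: 15.7
tcp_pos: [0.6173, 0.2991, 0.1538]
orientation: [2.261, 0.932, 0.361]
contact_force: [0.5, 0.6, -0.3]
grip_width: 0.0001
gripper_force: 0.1
clock: 16.9
tcp_pos: [0.6616, 0.3106, 0.1554]
orientation: [2.261, 0.932, 0.361]
contact_force: [0.1, 0.3, -0.6]
grip_width: -0.0001
gripper_force: 0.0
t 16.9 tcp [0.6616 0.3106 0.1554] box [0.0756 0.0094] F [ 0.15  0.35 -0.6 ] w -6.508785686005201e-05 q [-1.501  1.036  1.162  1.689 -0.268  0.776 -1.288]
axes in box (cols x,y,z):
 [[ 0.867  0.369  0.335]
 [ 0.498 -0.649 -0.576]
 [ 0.004  0.666 -0.746]]
```

View pics/s7.png

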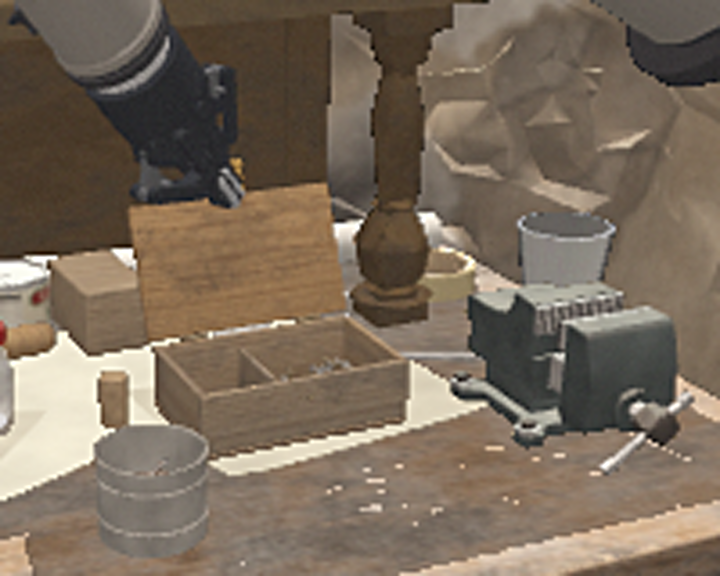

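The lid leans back past upright, and the tab at (236,168) is no longer loaded. I retreat towards the robot and check numerically.

```bash
python3 -m crank '[[-0.2,-0.09,-0.08,0,0,0],[-0.4,-0.18,-0.16,0,0,0],[-0.43,-0.18,-0.17,0,0,0],[-0.43,-0.18,-0.17,0,0,0],[-0.43,-0.18,-0.17,0,0,0],[-0.43,0,-0.4,0,0,0],[-0.43,0,-0.4,0,0,0],[-0.43,0.2,-0.5,0,0,0],[-0.43,0.2,-0.5,0,0,0],[0,0,0,0,0,0],[0,0,0,0,0,0],[0,0,0,0,0,0]]'
python3 - <<'E'
from h import *
from scipy.optimize import least_squares
o,R=state(); f=grab('side'); P=pts(f); hsv=cv2.cvtColor(f['image'],cv2.COLOR_RGB2HSV); b=tobox(P)
m=(P[...,2]>.015)&(P[...,2]<.066)&(hsv[...,1]<60)&(b[...,0]<-.09)&(b[...,0]>-.2)&(b[...,1]>.10)&(b[...,1]<.2); q=P[m]
s=least_squares(lambda p:np.hypot(*(q[:,:2]-p).T)-.037,q[:,:2].mean(0)+[.02,0],loss='soft_l1',f_scale=.003)
print('tin',tobox(s.x),np.median(abs(s.fun)),q[:,2].max())
m=(b[...,0]>.03)&(b[...,0]<.15)&(abs(b[...,1])<.075)&(P[...,2]>.08)&(P[...,2]<.19)&(hsv[...,0]<25)&(hsv[...,1]>80)
x,z=b[...,0][m],P[...,2][m]; k=np.polyfit(z,x,1); print(m.sum(),'lid angle',np.pi/2+np.arctan(k[0]),'x at hinge z',np.polyval(k,.053))
f0=dict(np.load('side.npz')); P0=pts(f0)
for nm,(u,v) in dict(cork=(291,216),jar=(251,215),plane=(217,242)).items(): print(nm,P0[v,u].round(3),P[v,u].round(3))
E
```

```text
clock: 18.15
tcp_pos: [0.5822, 0.2883, 0.1876]
orientation: [2.261, 0.932, 0.361]
contact_force: [0.4, -0.8, -0.2]
grip_width: 0.0004
gripper_force: 0.0
t 18.15 tcp [0.5822 0.2883 0.1876] box [-0.0069  0.0084] F [ 0.44 -0.83 -0.24] w 0.0003507028963917355 q [-1.672  0.951  1.251  1.861 -0.234  0.765 -1.299]
axes in box (cols x,y,z):
 [[ 0.867  0.369  0.335]
 [ 0.499 -0.649 -0.575]
 [ 0.005  0.666 -0.746]]
tin [-0.12779309  0.14900719] 0.0012493039524162503 0.06180788083221295
1335 lid angle 1.9529483608016633 x at hinge z 0.05542776259797311
cork [0.584 0.411 0.038] [0.584 0.411 0.039]
jar [0.568 0.517 0.055] [0.571 0.517 0.054]
plane [0.482 0.597 0.026] [0.479 0.596 0.028]
```

The lid is at 1.95 rad (its stop), the tin is at y = 0.149 m, and the other things I checked are unmoved. The hand is clear, so I hand in.

```bash
python3 -c "
from h import *
print(r.hand_in())"
```

```text
the job is handed in; nothing more can be done
None
```

The job is handed in: the tin stands past the left end of the box (y ≈ 0.149 m), the lid leans open at its stop (≈ 1.95 rad) and the robot touches nothing; the cork, jar and plane measured unmoved, but I did not re-measure the spanner and tumbler, and the hand-in returned no verdict.

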